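Close and bolt the enclosure lid

TASK

Close up the white equipment enclosure with your fingertips: push its open lid gently down until it is fully shut, and only then push the slide bolt on its front ledge fully home through the staple on the lid. Nothing needs picking up: do not lift, carry or force anything, leave the enclosure where it stands and leave the drill, bin and screwdriver alone.

Things in the scene. Friction and masses are not known exactly. Their poses are not given: they have to be found in the camera images.
- enclosure: White open-topped sheet-metal equipment box, 170 (its x) by 280 (its y) by 80 mm high, about 3 kg, standing loose and upright on the bench. Origin: centre of the box's underside; z up, -x is its front.
- ledge (a point): Middle of the top of the ledge along the box's front, at enclosure (-106, 0, 80) mm; the ledge is 42 mm deep and 280 mm long and carries the slide bolt. Two steel bolt guides, 9 mm wide along y, stand on it at enclosure y = -88 and y = 0 mm, their tops 93 mm above the bench. Axes are the enclosure's.
- lid_hinge_line (a point): Middle of the lid's hinge line, at enclosure (85, 0, 80) mm, i.e. on the far top rim; the hinge runs along the enclosure's y axis. The orientation is the enclosure's.
- lid_front_edge (a point): Middle of the lid's free (front) edge, on its outer face, 168 mm from the hinge line. Lid: flat white plate 280 mm wide, 8 mm thick, its inner face passing through the hinge line (shut, its outer face is 88 mm above the bench). The point turns with the lid: x along the plate towards the hinge, z out of its outer face.
- staple_top (a point): Top centre of the steel staple on the lid, a small inverted-U bridge, 28 mm deep, 24 mm wide along y, centred at y = +30 mm, jutting 37 mm forward from the lid's free edge. With the lid shut it straddles the bolt's path and its top is 100 mm above the bench. The point turns with the lid.
- lid (a joint): Lid angle in rad: 0 = shut (lid level), about 1.57 = upright, growing as it opens up and away from the front; the most is 1.75. It starts between 0.8 and 1.4. The hinge is stiff: the lid stays wherever it is left, and 2 to 6 N near the free edge moves it.
- bolt_thumbpiece_top (a point): Centre of the top face of the bolt's dark upright thumb-piece: a block 22 (x) by 18 (y) by 24 mm high, top 113 mm above the bench, standing on a flat 10 mm wide, 8 mm high steel bar that slides along the ledge. It lies 106 mm in front of the enclosure origin, at enclosure y = -60 mm + bolt value. Axes are the enclosure's.
- bolt (a joint): Bolt travel in m along the enclosure's +y: 0 = fully drawn back, 0.045 = fully home at its stop. The bar's tip enters the staple at 0.012. It starts at 0 to 0.008, stays where it is left and takes about 2 N to push.
- drill: Bystander: blue cordless drill with black chuck and battery, lying on its side, about 175 by 185 mm and 60 mm high, 1.1 kg, beside the enclosure's +y side. Origin: underside, under the motor housing; the handle points to its +y.
- bin: Bystander: open blue plastic bin, 100 by 150 by 60 mm, beside the enclosure's -y side. Origin: centre of the underside.
- screwdriver: Bystander: screwdriver about 200 mm long lying in front of the enclosure, roughly parallel to its ledge, less than 40 mm high. Origin: underside of the middle.

How it is judged:
By the outcome, as a careful person would: the job done as asked, in the order asked, and still so for the second after the job is handed in, with the robot touching nothing.
It also fails if it takes over 48 s, if anything falls off the work surface, if the arm or the gripper's body presses on something with over 40 N, if the wrist force passes 120 N, or if a joint passes its speed limit or range.

ROBOT

A 6-joint arm with a two-finger parallel gripper is mounted at the origin on the work surface. World frame = base frame: x ahead of the robot, y to its left, z up, the work surface at z = 0. Lengths are in m, angles in rad, forces in N, time in s.
With the tool pointing down it reaches from about 0.3 to 0.775 m from the base axis. Payload 14.6 kg.
Tool frame: the origin (TCP) lies midway between the tips of the shut fingers; the grasp point (between the pads) lies 19 mm behind it (tcp_to_grasp is the distance from the TCP to the grasp point, in m); z points along the fingers, y is the line along which they close (so a half turn about z gives the same grasp; the last joint's range is limited). The gripper opens to 94 mm and grips with 3 to 60 N. Pads are 16 mm wide; open, the fingers measure 119 mm over their backs; the gripper's body (75 mm by 177 mm) begins 78 mm behind the grasp point.
Start: joints at [-1.4, 0.3, 1.521, -0, 1.321, -0.067], TCP at [0.13, -0.535, 0.205] pointing down, gripper open.
Joint ranges: [-3.03, 3.03], [-0.79, 2.21], [0.23, 2.52], [-1.04, 4.18], [0, 3.07], [-2.55, 2.55]. Speed limits (rad/s): [2.22, 2.22, 2.57, 3.14, 3.14, 3.14].

INTERFACE

Orientations are given as [roll, pitch, yaw] about the fixed x, y, z axes, in that order (R = Rz(yaw) Ry(pitch) Rx(roll)).
In Python, from station import * gives the robot as it stands.
- The arm moves only by the tool send_rows, never from a script. Its argument "motion" is a list of rows, each a list of 3 entries, a list of its own where there are three numbers: the shift along the tool's x, y, z in units of 0.03 m (1.0 is 0.03 m), then the turn, a rotation vector about the tool's x, y, z in units of 0.12 rad (1.0 is 0.12 rad), then the opening, from -1 (shut) to 1 (fully open). In form: [[[x, y, z], [rx, ry, rz], grip], ...]. A call has 1 to 12 rows; each row shifts and turns the commanded pose from where the row before left it, along the tool's axes as they then stand; what a row does not reach is not made up. A row lasts 1/10 s, in which the tool goes at most 50 mm and 8.59 degrees, less where a joint would pass 70% of its speed; a pose out of reach is approached as far as the arm can. A call with a number of a shift or a turn outside -1 to 1 is refused whole. A call with a gripper value outside its range is refused whole. The fingers move at their own pace and stop on an object; "squeeze" is the grip in N (left out, the last holds). Time passes only in rows, so rows that do not move let the fingers close. It gives the time, the measured TCP pose, the force, the opening and the grip force at its end, in the units of the state.
- get_obs(): the state, without advancing time (a new reading comes with each control period).
- camera(name): name is "scene" or "top"; returns a dict with "pixels" (400x640x3 uint8, red, green, blue), "depth" (400x640 float32, m along the optical axis (not along the pixel's ray), 0 where there is no reading), "fx", "fy", "cx", "cy" (pixels), "rvec" (rotation vector, rad) and "tvec" (3), from world to camera coordinates, as OpenCV has them. Camera axes: x right, y down, z forward; pixel columns grow to the right and rows downward; lengths in m; the calibration is good to about 2 mm. A picture is of the moment at which its call begins.
- hand_in(): hands the job in; it is judged then, once.
The state is a dict: "time_s": time; "qpos": joint angles; "joint_vel": joint speeds; "tau": joint torques, N m; "ee_pos": TCP position; "eef_rot": TCP orientation; "force": force on the tool from outside, world axes, zero at the start; "moment": the same for the moment, N m; "grip_width": finger opening in m; "grip_force": force on a finger pad.
Only numpy, scipy, OpenCV 4.12 (cv2) and the standard library are available. Lean on these libraries where they do the work, as an engineer would, in place of code of your own. Each camera call takes 0.05 s, during which the arm holds its last target. There are 200 camera calls.

## Working session

There is one attempt and no reset: what is moved stays moved. The work goes in short steps, Python scripts to look and compute and a tool call to move; the robot and the scene stay as the last step left them, time stands still between calls to the robot, and variables do not carry over. Pictures are saved under pics/ and viewed, at most 10 in all, crops included, and the job is handed in when it is done.

Besides the shell and the picture viewer there is one more tool, called after ">>>" by a JSON object that holds its "method" and its "body". send_rows: Moves the arm, as the interface text tells. Its arguments: {"type":"object","properties":{"motion":{"type":"array"},"squeeze":{"type":"number"}},"required":["motion"]}

```bash
mkdir -p pics; cat > h.py <<'E'
from station import *
import numpy as np, cv2
def snap(n,f):
    c=camera(n); cv2.imwrite(f,cv2.cvtColor(c["pixels"],cv2.COLOR_RGB2BGR))
    R=cv2.Rodrigues(np.array(c["rvec"],float))[0]; t=np.array(c["tvec"],float).ravel()
    return c,R,t
def cloud(c,R,t):
    v,u=np.mgrid[:400,:640]; d=c["depth"]
    P=np.stack([(u-c["cx"])/c["fx"]*d,(v-c["cy"])/c["fy"]*d,d],-1)
    W=(P-t)@R; W[d==0]=np.nan
    return W
E
python3 - <<'E'
from h import *
for n in("scene","top"):
    c,R,t=snap(n,f"pics/{n}0.png"); W=cloud(c,R,t); np.savez(f"{n}0.npz",W=W,px=c["pixels"],R=R,t=t,K=[c["fx"],c["fy"],c["cx"],c["cy"]])
    print(n,-R.T@t,(c["depth"]==0).mean())
print(get_obs())
E
```

```text
scene [0.83132523 0.51349079 0.73128501] 0.0040859375
top [0.47822503 0.02227765 0.82971956] 0.003890625
{'time_s': 0.1, 'qpos': array([-1.39958053e+00,  3.00407922e-01,  1.52152597e+00,  1.77518541e-05,
        1.32068713e+00, -6.66120508e-02]), 'joint_vel': array([-0.00105122, -0.00066724, -0.00138524,  0.00083918, -0.00048807,
        0.00095274]), 'tau': array([ 1.10610115e-03, -5.32646334e+01, -3.53282797e+01,  7.09521957e-02,
        2.35550426e-02, -3.87940679e-05]), 'ee_pos': array([ 0.12953078, -0.5342875 ,  0.2049443 ]), 'eef_rot': array([-3.14056772e+00, -8.56073517e-05,  2.37823397e-01]), 'force': array([ 0.28524278,  0.23181997, -1.39064237]), 'moment': array([-0.03243995,  0.01141604,  0.03721424]), 'grip_force': 0.0, 'grip_width': 0.09389988033522498}
```

View pics/scene0.png

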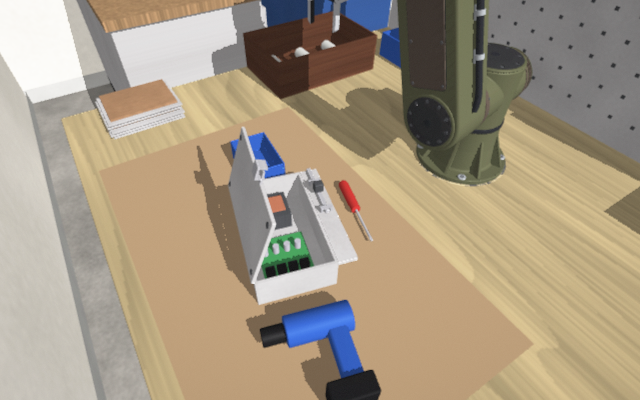

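View pics/top0.png

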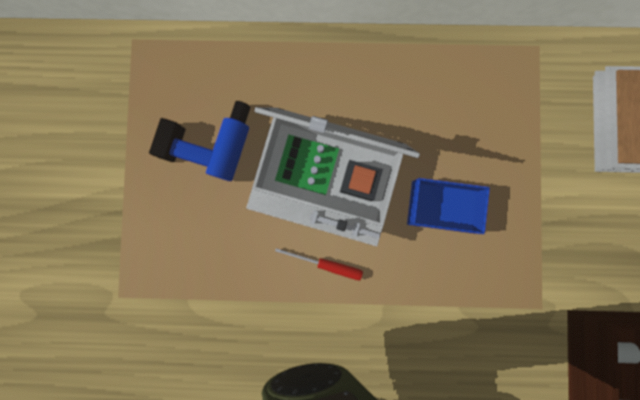

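The scene view shows the lid standing open (edge from 243,132 to 270,225, staple at 262,168), the thumb-piece at (318,187), the drill nearer the camera and the bin behind. In the top view, the ledge runs from (250,205) to (378,240), the thumb-piece is at (343,225), the staple at (318,124) and the screwdriver at (320,264).

```bash
python3 - <<'E'
from h import *
D=np.load("top0.npz");W=D["W"];px=D["px"].astype(int)
S=np.load("scene0.npz");V=S["W"];ps=S["px"].astype(int)
z=W[...,2]; v,u=np.mgrid[:400,:640]
# ledge top: z~0.08, bright
m=(abs(z-.08)<.006)&(px.min(-1)>110)&(u>235)&(u<410)&(v>100)&(v<255)
n,l,st,c=cv2.connectedComponentsWithStats(m.astype(np.uint8)); print(st[1:][st[1:,4]>60])
P=W[m]; print("z",np.median(P[:,2]))
r=cv2.minAreaRect(P[:,:2].astype(np.float32)*1000); print("all rim rect",r,cv2.boxPoints(r))
# thumbpiece
for nm,A,p,reg in(("top",W,px,(u>325)&(u<365)&(v>210)&(v<242)),("scene",V,ps,(u>300)&(u<335)&(v>170)&(v<215))):
    k=reg&(p.max(-1)<90)&(A[...,2]>.098)
    Q=A[k]; print(nm,len(Q),Q.min(0),Q.max(0),np.median(Q,0))
    k=reg&(A[...,2]>.108); Q=A[k]; print(' hi',len(Q),Q.mean(0) if len(Q) else 0)
# all high points near box in both = lid
for nm,A,p in(("top",W,px),("scene",V,ps)):
    k=(A[...,2]>.13)&(A[...,2]<.3)&(A[...,0]>.4)&(A[...,0]<.9)&(abs(A[...,1])<.3)&(p.min(-1)>60)
    Q=A[k];print(nm,len(Q),Q.min(0),Q.max(0))
    q=Q-Q.mean(0);U,s,vt=np.linalg.svd(q,full_matrices=False);print(Q.mean(0),vt[2],s)
    T=Q[Q[:,2]>Q[:,2].max()-.02];print("top edge",T.mean(0),T.min(0),T.max(0))
E
```

```text
[[ 246  118  157  129 2963]]
z 0.07938448630535694
all rim rect ((565.7771606445312, 17.173599243164062), (280.6665954589844, 198.23582458496094), 75.12316131591797) [[ 433.9522   -93.00798]
 [ 625.54315 -143.90346]
 [ 697.6021   127.35518]
 [ 506.01117  178.25066]]
top 83 [ 0.46669841 -0.02761073  0.1089282 ] [ 0.4862601  -0.0099557   0.11560494] [ 0.47653009 -0.01958005  0.11225096]
 hi 99 [ 0.47547597 -0.01814137  0.11194792]
scene 54 [ 0.4691143  -0.02736224  0.09920012] [ 0.48715622 -0.00805824  0.1139575 ] [ 0.48144516 -0.01698722  0.10935453]
 hi 63 [ 0.47643568 -0.01604249  0.1116141 ]
top 1532 [ 0.58975426 -0.13960241  0.13041028] [0.69931176 0.13446106 0.28119163]
[ 0.63410466 -0.00111051  0.22700321] [-0.91472607  0.2468109  -0.31993842] [3.05310658 1.47553893 0.14669504]
top edge [0.63022222 0.03064565 0.2768838 ] [0.61902798 0.01731147 0.2647343 ] [0.64437418 0.04341325 0.28119163]
scene 3140 [ 0.58950217 -0.14157944  0.13004463] [0.7009411  0.13744968 0.28118433]
[0.65047184 0.02207944 0.19896529] [ 0.9211934  -0.24040106  0.30595761] [4.48238443 2.28203551 0.15252242]
top edge [0.63355094 0.03322249 0.27343682] [0.61764963 0.0159533  0.26125888] [0.64672522 0.0457079  0.28118433]
```

>>> {"method": "send_rows", "body": {"motion": [[[0, 0, -0.7], [0, 0, 0.83], -1], [[0, 0, -0.7], [0, 0, 0.83], -1], [[0, 0, -0.7], [0, 0, 0.83], -1], [[0, 0, -0.7], [0, 0, 0.83], -1], [[0, 0, -0.7], [0, 0, 0.83], -1], [[0.5, -0.8, 0], [0, 0, 0], -1], [[0.5, -0.8, 0], [0, 0, 0], -1], [[0.5, -0.8, 0], [0, 0, 0], -1], [[0.5, -0.8, 0], [0, 0, 0], -1], [[0.5, -0.8, 0], [0, 0, 0], -1], [[0.5, -0.8, 0], [0, 0, 0], -1], [[0, 0, 0], [0, 0, 0], -1]], "squeeze": 10}}

```text
time_s: 1.3
ee_pos: [0.2552, -0.4169, 0.3105]
eef_rot: [-3.141, -0.0, -0.258]
force: [-1.3, -0.7, -0.6]
grip_width: 0.0024
grip_force: 0.0
```

```bash
cat >> h.py <<'E'
O=np.array([.5927,.0100,0]); ex=np.array([.9665,-.2567,0]); ey=np.array([.2567,.9665,0])
def enc(p):
    d=np.asarray(p)-O; return np.stack([d@ex,d@ey,d[...,2]],-1)
def st():
    o=get_obs(); print(round(o["time_s"],2),"enc mm",(enc(o["ee_pos"])*1000).round(1),"rpy",o["eef_rot"].round(3),"F",o["force"].round(1),"gw",o["grip_width"].round(4))
E
python3 -c "
from h import *
st()"
```

```text
Traceback (most recent call last):
  File "h.py", line 16, in st
    o=get_obs(); print(round(o["time_s"],2),"enc mm",(enc(o["ee_pos"])*1000).round(1),"rpy",o["eef_rot"].round(3),"F",o["force"].round(1),"gw",o["grip_width"].round(4))
                                                                                                                                               ^^^^^^^^^^^^^^^^^^^^^
AttributeError: 'float' object has no attribute 'round'
```

>>> {"method": "send_rows", "body": {"motion": [[[0.52, -0.8, 0], [0, 0, 0], -1], [[0.52, -0.8, 0], [0, 0, 0], -1], [[0.52, -0.8, 0], [0, 0, 0], -1], [[0.52, -0.8, 0], [0, 0, 0], -1], [[0.52, -0.8, 0], [0, 0, 0], -1], [[0.52, -0.8, 0], [0, 0, 0], -1], [[0.52, -0.8, 0], [0, 0, 0], -1], [[0.52, -0.8, 0], [0, 0, 0], -1], [[0.52, -0.8, 0], [0, 0, 0], -1], [[0.52, -0.8, 0], [0, 0, 0], -1], [[0.52, -0.8, 0], [0, 0, 0], -1], [[0.52, -0.8, 0], [0, 0, 0], -1]]}}

```text
time_s: 2.5
ee_pos: [0.5092, -0.1881, 0.3101]
eef_rot: [3.142, 0.001, -0.261]
force: [0.6, -0.4, 0.2]
grip_width: 0.0005
grip_force: 0.0
```

>>> {"method": "send_rows", "body": {"motion": [[[0.52, -0.8, 0], [0, 0, 0], -1], [[0.52, -0.8, 0], [0, 0, 0], -1], [[0.52, -0.8, 0], [0, 0, 0], -1], [[0.52, -0.8, 0], [0, 0, 0], -1], [[0.52, -0.8, 0], [0, 0, 0], -1], [[0.52, -0.8, 0], [0, 0, 0], -1], [[0.52, -0.8, 0], [0, 0, 0], -1], [[0.52, -0.8, 0], [0, 0, 0], -1], [[0, 0, 0], [0, 0, 0], -1], [[0, 0, 0], [0, 0, 0], -1]]}}

```text
time_s: 3.5
ee_pos: [0.6786, -0.0354, 0.3094]
eef_rot: [3.141, 0.001, -0.26]
force: [-0.9, -0.5, -0.4]
grip_width: 0.0004
grip_force: 0.0
```

```bash
sed -i 's/o\["grip_width"\].round(4)/round(o["grip_width"],4)/' h.py
python3 - <<'E'
from h import *
st()
# arc of the contact point s=140 from hinge, TCP 8 mm further along +x
for th in np.linspace(1.3,0,14):
    s=140;print(round(th,2),[round(v,1) for v in(85-s*np.cos(th)+8*np.sin(th)+8,80+s*np.sin(th)+8*np.cos(th))])
E
```

```text
3.5 enc mm [ 94.7 -21.8 309.4] rpy [ 3.141e+00  1.000e-03 -2.600e-01] F [-0.9 -0.5 -0.4] gw 0.0004
1.3 [np.float64(63.3), np.float64(217.0)]
1.2 [np.float64(49.7), np.float64(213.4)]
1.1 [np.float64(36.6), np.float64(208.4)]
1.0 [np.float64(24.1), np.float64(202.1)]
0.9 [np.float64(12.2), np.float64(194.6)]
0.8 [np.float64(1.2), np.float64(186.0)]
0.7 [np.float64(-8.9), np.float64(176.3)]
0.6 [np.float64(-18.0), np.float64(165.7)]
0.5 [np.float64(-26.0), np.float64(154.1)]
0.4 [np.float64(-32.8), np.float64(141.9)]
0.3 [np.float64(-38.4), np.float64(129.0)]
0.2 [np.float64(-42.6), np.float64(115.7)]
0.1 [np.float64(-45.5), np.float64(101.9)]
0.0 [np.float64(-47.0), np.float64(88.0)]
```

>>> {"method": "send_rows", "body": {"motion": [[[0, 0, 0.6], [0, 0, 0], -1], [[0, 0, 0.6], [0, 0, 0], -1], [[0, 0, 0.6], [0, 0, 0], -1], [[0, 0, 0.6], [0, 0, 0], -1], [[0, 0, 0.68], [0, 0, 0], -1], [[-0.35, 0, 0], [0, 0, 0], -1], [[-0.35, 0, 0], [0, 0, 0], -1], [[-0.35, 0, 0], [0, 0, 0], -1], [[-0.23, 0, 0.06], [0, 0, 0], -1], [[-0.23, 0, 0.06], [0, 0, 0], -1]]}}

```text
time_s: 4.5
ee_pos: [0.6345, -0.0244, 0.2149]
eef_rot: [3.141, -0.002, -0.261]
force: [3.3, -3.2, 1.7]
grip_width: 0.0008
grip_force: 1.8
```

```bash
python3 -c "
from h import *
st()"
```

```text
4.5 enc mm [ 49.2 -22.5 214.9] rpy [ 3.141e+00 -2.000e-03 -2.610e-01] F [ 3.3 -3.2  1.7] gw 0.0008
```

Contact made at ~4 N, as expected. I'll follow the arc.

>>> {"method": "send_rows", "body": {"motion": [[[-0.22, 0, 0.09], [0, 0, 0], -1], [[-0.22, 0, 0.09], [0, 0, 0], -1], [[-0.21, 0, 0.11], [0, 0, 0], -1], [[-0.21, 0, 0.11], [0, 0, 0], -1], [[-0.2, 0, 0.125], [0, 0, 0], -1], [[-0.2, 0, 0.125], [0, 0, 0], -1], [[-0.18, 0, 0.145], [0, 0, 0], -1], [[-0.18, 0, 0.145], [0, 0, 0], -1], [[-0.17, 0, 0.16], [0, 0, 0], -1], [[-0.17, 0, 0.16], [0, 0, 0], -1]]}}

```text
time_s: 5.5
ee_pos: [0.5775, -0.008, 0.1761]
eef_rot: [-3.142, 0.0, -0.26]
force: [2.2, -1.3, 1.4]
grip_width: 0.0004
grip_force: 1.3
```

```bash
python3 -c "
from h import *
st()"
```

```text
5.5 enc mm [-10.  -21.3 176.1] rpy [-3.142  0.    -0.26 ] F [ 2.2 -1.3  1.4] gw 0.0004
```

>>> {"method": "send_rows", "body": {"motion": [[[-0.15, 0, 0.18], [0, 0, 0], -1], [[-0.15, 0, 0.18], [0, 0, 0], -1], [[-0.13, 0, 0.19], [0, 0, 0], -1], [[-0.13, 0, 0.19], [0, 0, 0], -1], [[-0.11, 0, 0.2], [0, 0, 0], -1], [[-0.11, 0, 0.2], [0, 0, 0], -1], [[-0.09, 0, 0.215], [0, 0, 0], -1], [[-0.09, 0, 0.215], [0, 0, 0], -1], [[-0.07, 0, 0.22], [0, 0, 0], -1], [[-0.07, 0, 0.22], [0, 0, 0], -1]]}}

```text
time_s: 6.5
ee_pos: [0.5458, 0.0004, 0.1157]
eef_rot: [3.142, 0.0, -0.26]
force: [0.2, -1.4, 1.8]
grip_width: 0.0004
grip_force: 1.0
```

>>> {"method": "send_rows", "body": {"motion": [[[-0.05, 0, 0.2], [0, 0, 0], -1], [[-0.05, 0, 0.2], [0, 0, 0], -1], [[-0.02, 0, 0.15], [0, 0, 0], -1], [[-0.02, 0, 0.15], [0, 0, 0], -1], [[0, 0, 0.1], [0, 0, 0], -1]]}}

```text
time_s: 7.0
ee_pos: [0.5418, 0.0015, 0.0919]
eef_rot: [-3.142, 0.001, -0.26]
force: [-1.1, -0.2, 2.4]
grip_width: 0.0004
grip_force: 1.0
```

```bash
python3 -c "
from h import *
st()"
```

```text
7.0 enc mm [-47.  -21.3  91.9] rpy [-3.142e+00  1.000e-03 -2.600e-01] F [-1.1 -0.2  2.4] gw 0.0004
```

>>> {"method": "send_rows", "body": {"motion": [[[0, 0, 0.05], [0, 0, 0], -1], [[0, 0, 0.05], [0, 0, 0], -1], [[0, 0, 0.04], [0, 0, 0], -1], [[0, 0, 0.02], [0, 0, 0], -1], [[0, 0, 0], [0, 0, 0], -1]]}}

```text
time_s: 7.5
ee_pos: [0.542, 0.0015, 0.0882]
eef_rot: [-3.141, -0.0, -0.26]
force: [-4.5, 0.4, 10.2]
grip_width: 0.0004
grip_force: 4.7
```

>>> {"method": "send_rows", "body": {"motion": [[[0, 0, 0.015], [0, 0, 0], -1], [[0, 0, 0], [0, 0, 0], -1]]}}

```text
time_s: 7.7
ee_pos: [0.5421, 0.0015, 0.0882]
eef_rot: [-3.141, -0.0, -0.26]
force: [-7.9, -0.1, 14.5]
grip_width: 0.0002
grip_force: 7.0
```

>>> {"method": "send_rows", "body": {"motion": [[[0, 0, -0.3], [0, 0, 0], -1], [[0, 0, -0.6], [0, 0, 0], -1], [[0, 0, -0.9], [0, 0, 0], -1], [[0, 0.9, -0.4], [0, 0, 0], -1], [[0, 0.9, 0], [0, 0, 0], -1], [[0, 0.9, 0], [0, 0, 0], -1], [[0, 0.9, 0], [0, 0, 0], -1], [[0, 0, 0], [0, 0, 0], -1], [[0, 0, 0], [0, 0, 0], -1]]}}

```text
time_s: 8.6
ee_pos: [0.5144, -0.103, 0.1533]
eef_rot: [-3.141, -0.0, -0.261]
force: [0.5, -0.0, 0.3]
grip_width: 0.0006
grip_force: 0.0
```

```bash
python3 - <<'E'
from h import *
st()
v,u=np.mgrid[:400,:640]
for n in("top","scene"):
    c,R,t=snap(n,f"pics/{n}1.png"); W=cloud(c,R,t); E=enc(W)*1000; p=c["pixels"].astype(int)
    # lid plane
    k=(E[...,0]>-70)&(E[...,0]<75)&(abs(E[...,1])<125)&(E[...,2]>70)&(E[...,2]<110)
    Q=E[k]; a,*_=np.linalg.lstsq(np.c_[Q[:,:2],np.ones(len(Q))],Q[:,2],rcond=None); print(n,len(Q),"lid plane",a)
    k=(abs(E[...,0]+106)<25)&(abs(E[...,1]+57)<22)&(E[...,2]>107)&(E[...,2]<125); Q=E[k]
    if len(Q): print(" thumb",len(Q),Q.mean(0),Q.min(0),Q.max(0))
    k=(E[...,0]<-86)&(E[...,0]>-135)&(abs(E[...,1]-30)<22)&(E[...,2]>94)&(E[...,2]<108); Q=E[k]
    if len(Q): print(" staple",len(Q),Q.mean(0),Q.min(0),Q.max(0))
    x=cv2.imread(f"pics/{n}1.png"); w=enc(W); r=(160,280,230,400) if n=="top" else (140,300,220,380)
    cv2.imwrite(f"pics/{n}1c.png",cv2.resize(x[r[0]:r[1],r[2]:r[3]],None,fx=4,fy=4 if n=="top" else 3.7))
E
```

```text
8.6 enc mm [ -46.7 -129.3  153.3] rpy [-3.141 -0.    -0.261] F [ 0.5 -0.   0.3] gw 0.0006
top 6714 lid plane [5.48332107e-04 2.22408246e-03 8.74291513e+01]
 thumb 99 [-106.06997836  -57.30595834  111.68109848] [-116.55697839  -66.25671792  108.14235193] [-95.31423019 -48.55081405 115.23157292]
 staple 169 [-105.88814398   29.85894567   99.45331755] [-119.76672466   17.94169411   96.52570433] [-91.97142346  41.99624182 102.23796492]
scene 5951 lid plane [-8.43523401e-04  1.38984040e-03  8.73117388e+01]
 thumb 62 [-105.96054994  -55.45867823  111.2949905 ] [-117.28052268  -65.82341488  107.31682254] [-95.30205505 -45.86011231 113.87151692]
 staple 135 [-106.12462296   31.43198583   98.87110171] [-121.71390305   16.122699     94.32048446] [-92.49800019  43.52585726 101.86893477]
```

View pics/top1c.png

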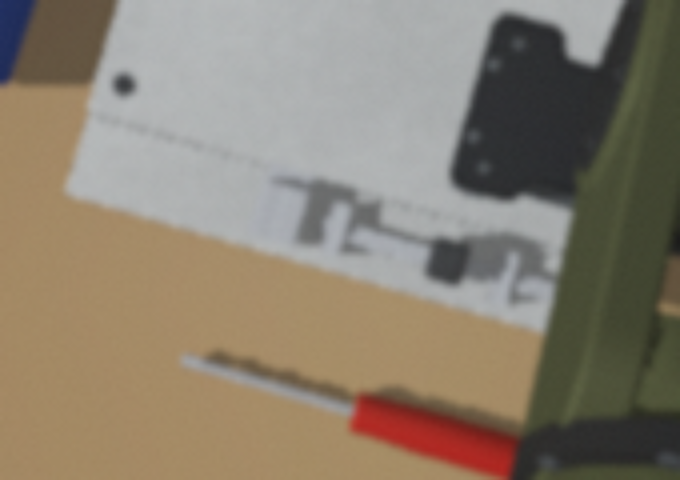

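View pics/scene1c.png

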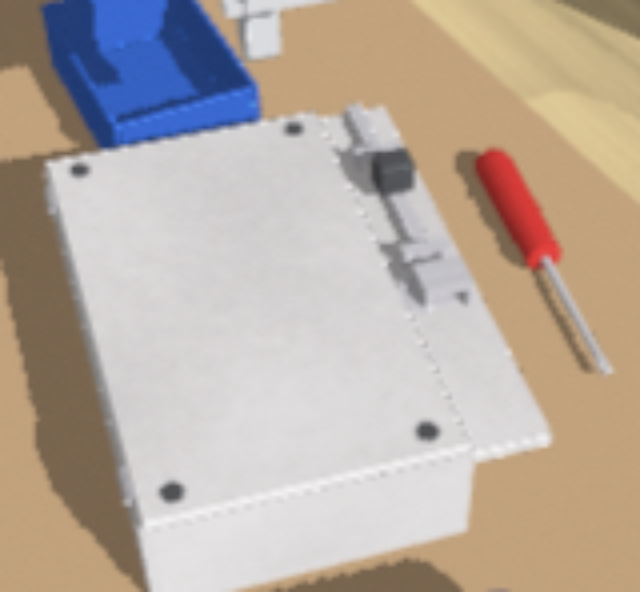

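The lid is level at 87–88 mm and the staple top is at 99 mm, at its expected spot in front of the thumb-piece, so the lid is fully shut and the box hasn't moved. In the scene crop, the thumb-piece is at (392,170) and the staple at (440,280). Now the bolt.

>>> {"method": "send_rows", "body": {"motion": [[[-0.66, -0.33, 0], [0, 0, 0], -1], [[-0.66, -0.33, 0], [0, 0, 0], -1], [[-0.66, -0.33, 0], [0, 0, 0], -1], [[0, 0, 0.5], [0, 0, 0], -1], [[0, 0, 0.5], [0, 0, 0], -1], [[0, 0, 0.5], [0, 0, 0], -1], [[0, 0, 0.33], [0, 0, 0], -1], [[0, 0, 0], [0, 0, 0], -1], [[0, 0, 0], [0, 0, 0], -1]]}}

```text
time_s: 9.6
ee_pos: [0.4647, -0.0587, 0.0986]
eef_rot: [-3.142, -0.0, -0.26]
force: [-0.4, -0.5, 0.4]
grip_width: 0.0006
grip_force: 0.0
```

```bash
python3 -c "
from h import *
st()"
```

```text
9.6 enc mm [-106.   -99.3   98.6] rpy [-3.142 -0.    -0.26 ] F [-0.4 -0.5  0.4] gw 0.0006
```

>>> {"method": "send_rows", "body": {"motion": [[[0, -0.17, 0], [0, 0, 0], -1], [[0, -0.17, 0], [0, 0, 0], -1], [[0, -0.17, 0], [0, 0, 0], -1], [[0, -0.17, 0], [0, 0, 0], -1], [[0, -0.17, 0], [0, 0, 0], -1], [[0, -0.17, 0], [0, 0, 0], -1], [[0, -0.17, 0], [0, 0, 0], -1], [[0, -0.17, 0], [0, 0, 0], -1]]}}

```text
time_s: 10.4
ee_pos: [0.4751, -0.0192, 0.0982]
eef_rot: [3.142, -0.0, -0.26]
force: [-0.4, -1.4, 0.3]
grip_width: 0.0006
grip_force: 0.8
```

>>> {"method": "send_rows", "body": {"motion": [[[0, -0.17, 0], [0, 0, 0], -1], [[0, -0.17, 0], [0, 0, 0], -1], [[0, -0.17, 0], [0, 0, 0], -1], [[0, 0, 0], [0, 0, 0], -1]]}}

```text
time_s: 10.8
ee_pos: [0.479, -0.0041, 0.0981]
eef_rot: [-3.141, 0.0, -0.26]
force: [-0.0, 0.6, 0.7]
grip_width: 0.0008
grip_force: 0.0
```

```bash
python3 -c "
from h import *
st()"
```

```text
10.8 enc mm [-106.3  -42.9   98.1] rpy [-3.141  0.    -0.26 ] F [-0.   0.6  0.7] gw 0.0008
```

Now slowly to the stop.

>>> {"method": "send_rows", "body": {"motion": [[[0, -0.08, 0], [0, 0, 0], -1], [[0, -0.08, 0], [0, 0, 0], -1], [[0, -0.05, 0], [0, 0, 0], -1], [[0, 0, 0], [0, 0, 0], -1]]}}

```text
time_s: 11.2
ee_pos: [0.4802, 0.0008, 0.0981]
eef_rot: [3.14, 0.001, -0.26]
force: [-2.8, -6.7, 1.1]
grip_width: 0.0005
grip_force: 3.6
```

>>> {"method": "send_rows", "body": {"motion": [[[0, -0.03, 0], [0, 0, 0], -1], [[0, 0, 0], [0, 0, 0], -1]]}}

```text
time_s: 11.4
ee_pos: [0.4804, 0.0013, 0.0981]
eef_rot: [3.14, 0.001, -0.26]
force: [-4.3, -9.0, 2.0]
grip_width: 0.0002
grip_force: 4.9
```

```bash
python3 -c "
from h import *
st()"
```

```text
11.4 enc mm [-106.3  -37.2   98.1] rpy [ 3.14e+00  1.00e-03 -2.60e-01] F [-4.3 -9.   2. ] gw 0.0002
```

>>> {"method": "send_rows", "body": {"motion": [[[0, 0.2, 0], [0, 0, 0], -1], [[0, 0.4, 0], [0, 0, 0], -1], [[0, 0.5, 0], [0, 0, 0], -1], [[0, 0.3, -0.6], [0, 0, 0], -1], [[0, 0.6, -0.8], [0, 0, 0], -1], [[0, 0.8, -0.8], [0, 0, 0], -1], [[0, 0.9, -0.5], [0, 0, 0], -1], [[0, 0.9, 0], [0, 0, 0], -1], [[0, 0.9, 0], [0, 0, 0], -1], [[0, 0, 0], [0, 0, 0], -1], [[0, 0, 0], [0, 0, 0], -1]]}}

```text
time_s: 12.5
ee_pos: [0.438, -0.1576, 0.1792]
eef_rot: [-3.141, -0.0, -0.262]
force: [-0.0, 0.2, -0.0]
grip_width: 0.0005
grip_force: 0.0
```

```bash
python3 - <<'E'
from h import *
st()
for n in("top","scene"):
    c,R,t=snap(n,f"pics/{n}2.png"); W=cloud(c,R,t); E=enc(W)*1000
    k=(E[...,0]>-70)&(E[...,0]<75)&(abs(E[...,1])<125)&(E[...,2]>70)&(E[...,2]<110)
    Q=E[k]; a,*_=np.linalg.lstsq(np.c_[Q[:,:2],np.ones(len(Q))],Q[:,2],rcond=None); print(n,"lid plane",a)
    k=(abs(E[...,0]+106)<25)&(abs(E[...,1]+25)<40)&(E[...,2]>107)&(E[...,2]<125); Q=E[k]
    print(" thumb",len(Q),Q.mean(0),Q.min(0),Q.max(0))
    k=(E[...,0]<-86)&(E[...,0]>-135)&(abs(E[...,1]-30)<22)&(E[...,2]>94)&(E[...,2]<108); Q=E[k]
    print(" staple",len(Q),Q.mean(0),Q.min(0),Q.max(0))
x=cv2.imread("pics/scene2.png")
cv2.imwrite("pics/scene2c.png",cv2.resize(x[140:300,220:380],None,fx=3.7,fy=3.7))
E
```

```text
12.5 enc mm [-106.4 -201.7  179.2] rpy [-3.141 -0.    -0.262] F [-0.   0.2 -0. ] gw 0.0005
top lid plane [1.17327193e-04 1.74793173e-03 8.73969945e+01]
 thumb 98 [-105.98307386  -13.99057482  111.9643092 ] [-116.75112392  -22.81952278  107.11366498] [-95.42790338  -5.00358953 114.98684867]
 staple 169 [-105.81316111   31.0260674    99.67075691] [-119.70514302   19.06534212   96.73684077] [-91.7462002   43.17952291 102.60961667]
scene lid plane [-1.22696482e-03  1.73148875e-03  8.73351276e+01]
 thumb 65 [-105.76762089  -11.72909088  111.57237671] [-117.15729726  -22.04301971  107.66243292] [-95.61562855  -3.8310767  114.08088019]
 staple 129 [-105.63450311   32.66936393   99.2677319 ] [-120.93522631   18.32762818   94.77876415] [-92.1106742   45.24110908 102.06854744]
```

View pics/scene2c.png

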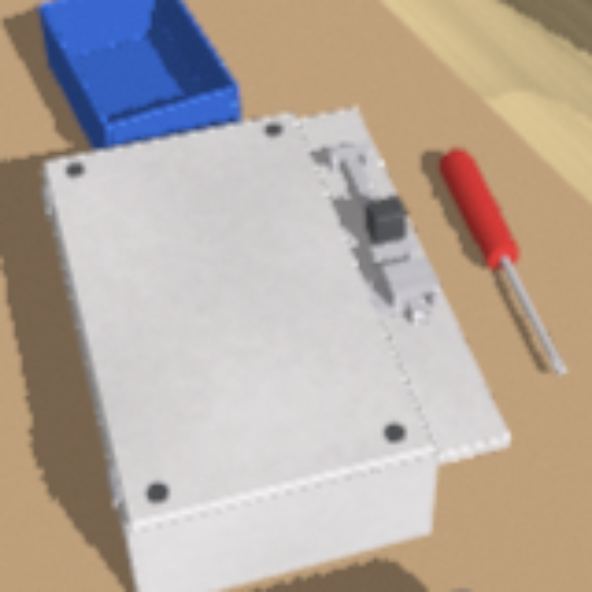

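The scene crop shows the lid flat, the thumb-piece at (385,220) against the middle guide, and the bar tip sticking out past the staple at (418,313). The thumb-piece is 45 mm from the staple, which is the fully home value. The box moved only about 1 mm.

```bash
python3 -c "
from station import *
print(hand_in())"
```

```text
the job is handed in; nothing more can be done
None
```

The lid is fully shut, and after that the bolt was pushed fully home through the staple; the job is handed in at about 12.6 s, with the box nudged only about 1 mm when the bolt met its stop.

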